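# Put the boxed soap away in the push-to-open drawer

### The job

Press the front of the small wooden drawer unit inward until its touch latch lets go and the drawer springs out, lay the little soap carton in the drawer, then push the drawer shut until the latch catches and it stays shut. Press gently and stop when the front comes up against the end of its travel, and leave the lidded pot and the glass candle where they stand.

Things in the scene. Friction and masses are not known exactly. Their poses are not given: they have to be found in the camera images.
- cabinet: Small fixed wooden unit with one handleless drawer, 175 (x) x 200 (y) x 85 (z) mm. Origin on the table under it; front looks along its own -x. Carcass front edge at x = -80 mm. The drawer's front panel (12 thick, 196 wide, from 4 to 85 mm above the table) has its outer face at x = -111 mm when latched: a 19 mm gap to the carcass. More than 22 N of robot force on the unit harms it.
- drawer (a joint): Drawer travel along the cabinet's -x, m: latched it rests at 0.000 to 0.002, 0.100 fully out, negative when pressed in past latched. Push-push latch: press the latched panel in to its stop and let go: a spring (5 N, 1.5 N at the end) drives it out to 0.100. Push the open drawer in past latched to the stop and let go: it comes back to latched and stays. A press too short leaves it as it was.
- front_edge (a point): Middle of the upper edge of the drawer front's outer face, 85 mm above the table; moves with the drawer; axes as the cabinet's. Press the panel near the middle of its upper half: it gives at 5 to 10 N until a firm stop 6 to 17 mm in past latched (the depth differs each time and cannot be seen, only felt as a sharp rise in force). At that stop the latch has always switched.
- tray_floor (a point): Middle of the drawer's inner floor, 30 mm above the table; moves with the drawer; axes as the cabinet's. Tray inside 124 (x) x 160 (y) mm; side walls 32 mm and front panel 55 mm above the floor. Fully out, the tray from x = -62 to +57 mm of this point is open to above; the rest lies under the carcass, whose roof is 45 mm above this floor.
- soap_box: Plain brown paper carton of soap, lying flat, 45 (x) x 63 (y) x 26 (z) mm, 0.07 to 0.14 kg. Origin at the centre of its underside.
- balm_pot: Bystander: squat round clear pot with a black lid, 59 mm across, 41 mm high. Origin at the centre of its underside.
- glass_candle: Bystander: pale candle in an open glass, 60 mm across, 60 mm high. Origin at the centre of its underside.
Mind the look-alikes: they are no part of the job. What is meant by the soap_box is not green, grey or pink, and is the larger of those in its own colour.

How it is judged:
On the way, in this order (a step that is already met when the one before it is completed fails the run):
1. the latch has let go and the drawer has sprung out (value of joint drawer above 0.085 m), for 0.2 s.
2. the soap carton lies released in the open drawer (value of joint drawer above 0.06 m and x of soap_box in the frame of tray_floor between -0.06 and 0.06 m and y of soap_box in the frame of tray_floor between -0.08 and 0.08 m and z of soap_box in the frame of tray_floor between -0.005 and 0.015 m and contact force between the fingers and soap_box below 0.1 N), for 0.2 s.
At the end, for the whole second after the job is handed in: The drawer stays shut by itself on its latch (drawer between -3 and +4 mm) with the soap carton at rest on the tray's floor inside it (value of joint drawer between -0.003 and 0.004 m and x of soap_box in the frame of tray_floor between -0.06 and 0.06 m and y of soap_box in the frame of tray_floor between -0.08 and 0.08 m and z of soap_box in the frame of tray_floor between -0.005 and 0.015 m and linear speed of soap_box below 0.02 m/s); the robot touches nothing.
It fails at once if the robot presses on the drawer unit with more than 22 N (contact force between any of the fingers, the arm and cabinet above 22 N).
It fails at once if the lidded pot is shoved by more than 25 mm or tipped over (distance of balm_pot from where it was at the start of the episode above 0.025 m or angle between balm_pot's own z axis and vertical above 0.5 rad).
It fails at once if the glass candle is shoved by more than 25 mm or tipped over (distance of glass_candle from where it was at the start of the episode above 0.025 m or angle between glass_candle's own z axis and vertical above 0.5 rad).
It also fails if it takes over 72 s, if anything falls off the work surface, if the arm or the gripper's body presses on something with over 40 N, if the wrist force passes 120 N, or if a joint passes its speed limit or range.

### The arm

A 7-joint arm with a two-finger parallel gripper is mounted at the origin on a cart in front of the work surface, level with it; the furniture and walls round the work are solid. World frame = base frame: x ahead of the robot, y to its left, z up, the work surface at z = 0. Lengths are in m, angles in rad, forces in N, time in s.
With the tool pointing down it reaches from about 0.35 to 0.9 m from the base axis. Payload 19.9 kg.
Tool frame: the origin (TCP) lies between the finger pads; the fingertips stand 8 mm ahead of it and the grasp point (between the pads) lies 11 mm behind it (bot.nose_length is the distance from the TCP to the fingertips, in m); z points along the fingers, y is the direction in which the jaws open and shut (so a half turn about z gives the same grasp; the last joint's range is limited). The gripper opens to 94 mm and grips with 3 to 60 N. Pads are 16 mm wide; open, the fingers measure 119 mm over their backs; the gripper's body (75 mm by 177 mm) begins 78 mm behind the grasp point.
Start: joints at [1.101, 0.417, -0.01, 1.614, 0.005, 1.111, -0.053], TCP at [0.259, -0.569, 0.213] pointing down, gripper open.
Joint ranges: [-2.81, 2.81], [-0.39, 2.02], [-1.27, 1.25], [0.06, 2.57], [-1.19, 4.33], [0.19, 2], [-2.82, 2.82]. Speed limits (rad/s): [1.89, 1.89, 2.39, 2.39, 3.01, 3.01, 3.01].

### API

Orientations are given as a unit quaternion [w, x, y, z].
In Python, from station import bot gives the robot as it stands. The module is installed in compiled form; this text tells all that it offers.
- The arm moves only by the tool step_arm, never from a script. Its argument "moves" is a list that holds one entry, the list of rows, each a list of 6 numbers: the shift along the world's x, y, z in m, then the turn, a rotation vector about the world's x, y, z in rad. In form: [[[x, y, z, ax, ay, az], ...]]. A call has 1 to 10 rows; each row is the pose to reach, as a shift and turn from the pose commanded when the call began; what a row does not reach only later rows make up. A row lasts 1/8 s, in which the tool goes at most 62.5 mm and 10.7 degrees, less where a joint would pass 70% of its speed; a pose out of reach is approached as far as the arm can. A call with a gripper value outside its range is refused whole. "claw" is the closure, from 0 (fully open) to 1 (shut), set as the call begins (left out, the last holds). The fingers move at their own pace and stop on an object; "force" is the grip in N (left out, the last holds). Time passes only in rows, so rows that repeat a pose let the fingers close. It gives the time, the measured TCP pose, the force and the opening at its end, in the units of the state.
- bot.read_state(): the state, without advancing time (a new reading comes with each control period).
- bot.get_image(name): name is "side" or "top"; returns a dict with "frame" (400x640x3 uint8, blue, green, red), "mtx" (3x3 intrinsics, pixels), "R" (3x3) and "t" (3): a world point X has camera coordinates R X + t. Camera axes: x right, y down, z forward; pixel columns grow to the right and rows downward; lengths in m; the calibration is good to about 2 mm. A picture is of the moment at which its call begins. There is no depth.
- bot.finish_job(): hands the job in, once; it reports no verdict.
The state is a dict: "t": time; "qpos": joint angles; "qvel": joint speeds; "effort": joint torques, N m; "tcp_pos": TCP position; "ee_rot": TCP orientation; "force": force on the tool from outside, world axes, zero at the start; "ft_torque": the same for the moment, N m; "opening": finger opening in m.
Only numpy, scipy, OpenCV 4.12 (cv2) and the standard library are available. Lean on these libraries where they do the work, as an engineer would, in place of code of your own. Each camera call takes 0.05 s, during which the arm holds its last target.

## Working session

There is one attempt and no reset: what is moved stays moved. The work goes in short steps, Python scripts to look and compute and a tool call to move; the robot and the scene stay as the last step left them, time stands still between calls to the robot, and variables do not carry over. Pictures are saved under pics/ and viewed, and the job is handed in when it is done.

Besides the shell and the picture viewer there is one more tool, called after "Call:" in YAML: its name, and indented under it one key for each argument. step_arm: Moves the arm, as the interface text tells. Its arguments: {"type":"object","properties":{"moves":{"type":"array"},"claw":{"type":"number"},"force":{"type":"number"}},"required":["moves"]}

```bash
mkdir -p pics; python3 - <<'E'
from station import bot
import cv2,pickle
s=bot.read_state(); print({k:s[k] for k in('t','tcp_pos','ee_rot','force','opening')}, bot.nose_length)
d={}
for n in('side','top'):
    im=bot.get_image(n); d[n]=im; cv2.imwrite(f'pics/{n}0.png',im['frame']); print(n,im['mtx'],im['R'],im['t'])
pickle.dump(d,open('i0.pkl','wb'))
E
```

```text
{'t': 0.0, 'tcp_pos': array([ 0.25911445, -0.568324  ,  0.21279376]), 'ee_rot': array([-6.30574696e-04,  9.77207718e-01,  2.12284338e-01, -1.94501248e-04]), 'force': array([ 0.14661161,  0.32191652, -0.23018465]), 'opening': 0.09411625207208416} 0.008
side [[508.32677651   0.         317.43082657]
 [  0.         508.32677651 199.92643194]
 [  0.           0.           1.        ]] [[ 0.99915875 -0.03286916 -0.0245235 ]
 [-0.03937886 -0.60202793 -0.7975034 ]
 [ 0.01144944  0.79779821 -0.60281583]] [-0.57609345  0.0287097   1.54175366]
top [[413.01627847   0.         319.87815281]
 [  0.         413.01627847 189.8470908 ]
 [  0.           0.           1.        ]] [[ 0.02153359 -0.99968283  0.01305904]
 [-0.99154777 -0.0230263  -0.12768245]
 [ 0.12794266 -0.0101992  -0.99172912]] [-0.10758144  0.58180401  1.24379676]
```

```bash
ls pics
```

```text
side0.png
top0.png
```

View pics/top0.png

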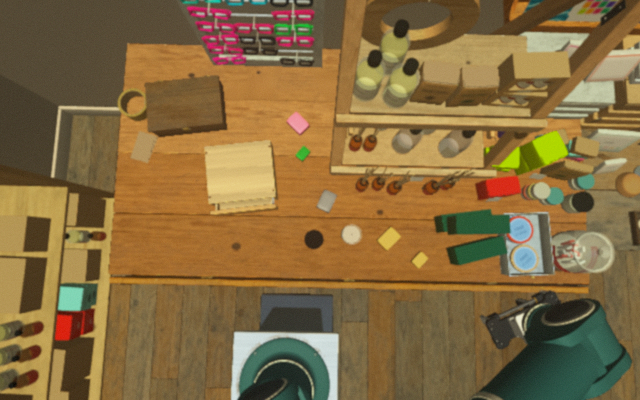

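View pics/side0.png

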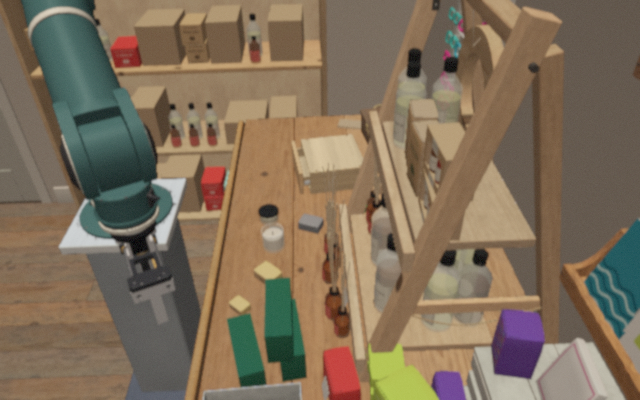

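```bash
python3 - <<'E'
import cv2,pickle,numpy as np
d=pickle.load(open('i0.pkl','rb'))
f=d['top']['frame']
a=cv2.resize(f[185:285,290:450],None,fx=5,fy=5,interpolation=cv2.INTER_CUBIC)
cv2.imwrite('pics/c1.png',a)
b=cv2.resize(f[75:225,105:305],None,fx=4,fy=4,interpolation=cv2.INTER_CUBIC)
cv2.imwrite('pics/c2.png',b)
c=cv2.resize(d['side']['frame'][100:330,210:410],None,fx=2.6,fy=2.6,interpolation=cv2.INTER_CUBIC)
cv2.imwrite('pics/c3.png',c)
E
```

```text
(no output)
```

View pics/c1.png

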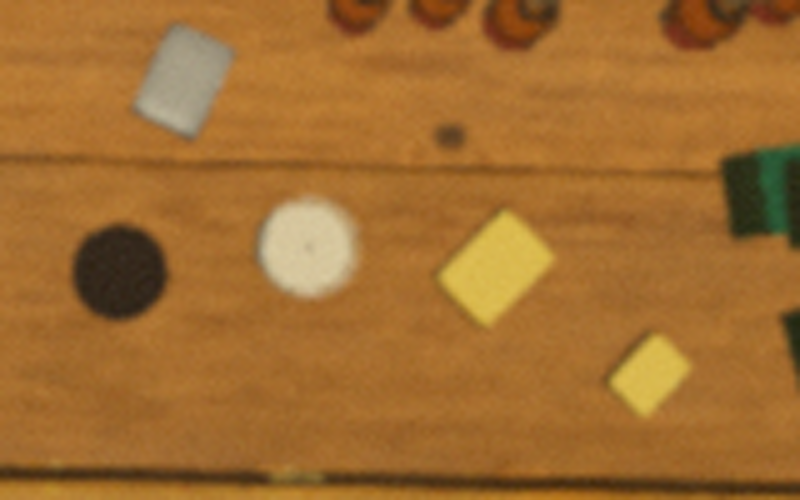

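View pics/c2.png

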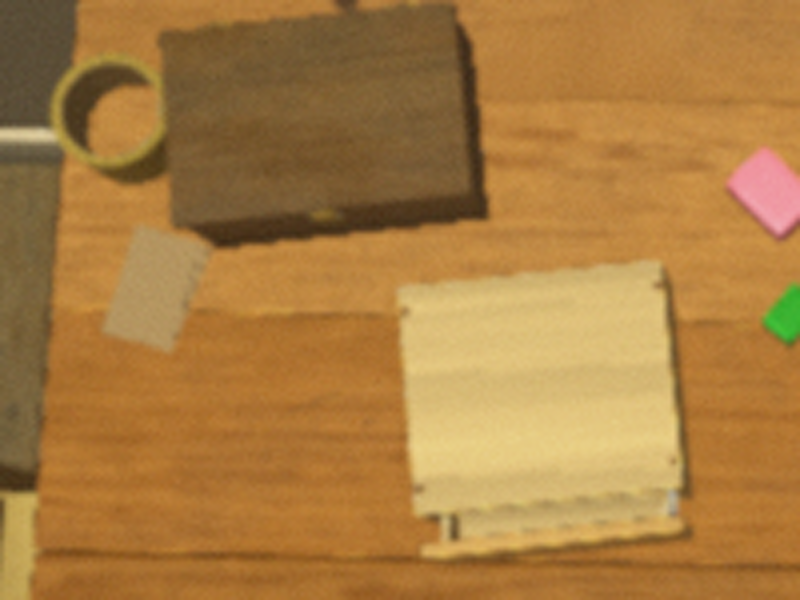

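View pics/c3.png

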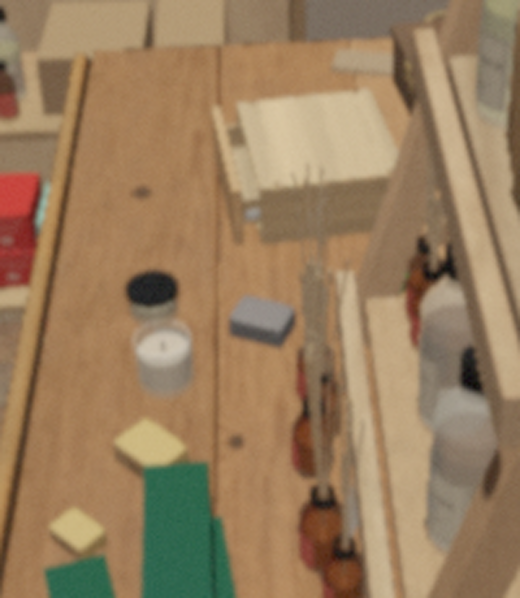

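```bash
cat > h.py <<'E'
import cv2,numpy as np
def ray(im,uv,z):
    R,t,K=im['R'],im['t'],im['mtx']
    c=-R.T@t
    d=R.T@np.linalg.solve(K,[uv[0],uv[1],1.0])
    return c+d*(z-c[2])/d[2]
def proj(im,X):
    p=im['mtx']@(im['R']@np.asarray(X,float)+im['t']); return p[:2]/p[2]
E
python3 - <<'E'
import cv2,pickle,numpy as np
from h import *
d=pickle.load(open('i0.pkl','rb'))
T=d['top'];f=T['frame']; hsv=cv2.cvtColor(f,cv2.COLOR_BGR2HSV)
for uv in[(388,239),(420,260),(143,146),(300,235),(350,234),(326,201)]: print(uv,hsv[uv[1],uv[0]])
def box(x0,y0,x1,y1,lo,hi,z):
    m=cv2.inRange(hsv,np.array(lo),np.array(hi)); k=np.zeros_like(m);k[y0:y1,x0:x1]=m[y0:y1,x0:x1]
    cs,_=cv2.findContours(k,cv2.RETR_EXTERNAL,cv2.CHAIN_APPROX_NONE); c=max(cs,key=cv2.contourArea)
    w=np.array([ray(T,p[0],z)[:2] for p in c],np.float32)
    print(cv2.contourArea(c),cv2.minAreaRect(w*1000))
box(370,220,405,255,(23,80,150),(35,255,255),.026)
box(408,248,432,272,(23,80,150),(35,255,255),.02)
box(125,120,160,170,(0,0,0),(179,130,255),.0)
for n,uv,z in[('pot',(314,239),.041),('candle',(351.5,234),.06),('grey',(326,201),.02)]: print(n,ray(T,uv,z))
# cabinet corners, crop c2 px /4 + (105,75)
for n,(u,v),z in[('TL',(398,288),.085),('TR',(662,263),.085),('BR',(682,488),.085),('BL',(415,515),.085),('pL',(421,553),.085),('pR',(688,530),.085),('pLi',(421,543),.085),('pRi',(684,519),.085)]:
    print(n,ray(T,(u/4+105-.4,v/4+75-.4),z))
E
```

```text
(388, 239) [ 23 163 218]
(420, 260) [ 23 164 218]
(143, 146) [ 19 119 182]
(300, 235) [ 16 177 164]
(350, 234) [ 21  67 210]
(326, 201) [ 23  51 165]
199.0 ((440.4612731933594, -310.18707275390625), (36.76982879638672, 55.23433303833008), 45.466636657714844)
92.5 ((376.6038818359375, -405.7018737792969), (27.820331573486328, 37.76984405517578), 44.83372116088867)
428.5 ((716.349853515625, 476.3995361328125), (57.912574768066406, 87.35272979736328), 76.0032730102539)
pot [ 0.43219807 -0.07984265  0.041     ]
candle [ 0.44941027 -0.1924073   0.06      ]
grey [ 0.55156455 -0.11468472  0.02      ]
TL [0.70146873 0.25817087 0.085     ]
TR [0.72571433 0.06003857 0.085     ]
BR [0.5546326  0.03884456 0.085     ]
BL [0.52995508 0.2357787  0.085     ]
pL [0.50187796 0.22978289 0.085     ]
pR [0.52338945 0.03328972 0.085     ]
pLi [0.50927723 0.23019344 0.085     ]
pRi [0.53151182 0.03654222 0.085     ]
```

Call:
step_arm:
  moves:
    - [[0.181,0.692,0,0,0,-0.305],[0.181,0.692,0,0,0,-0.305],[0.181,0.692,0,0,0,-0.305],[0.181,0.692,0,0,0,-0.305],[0.181,0.692,0,0,0,-0.305],[0.181,0.692,0,0,0,-0.305],[0.181,0.692,0,0,0,-0.305],[0.181,0.692,0,0,0,-0.305],[0.181,0.692,0,0,0,-0.305],[0.181,0.692,0,0,0,-0.305]]
  claw: 1
  force: 20

```text
t: 1.35
tcp_pos: [0.4175, 0.0379, 0.2136]
ee_rot: [0.0, 0.998, 0.061, 0.0]
force: [0.5, -0.7, 0.7]
opening: 0.0008
```

```bash
python3 - <<'E'
import pickle,numpy as np
from h import *
d=pickle.load(open('i0.pkl','rb'))
# green box near corner: side ray at various z vs top pixel
for z in(0,.03,.06,.09): print(z,ray(d['side'],(267,281),z),ray(d['side'],(291,280),z),ray(d['top'],(436,216),z),ray(d['top'],(437,233),z),ray(d['top'],(449,262),z))
E
```

```text
0 [ 0.43793581 -0.32255742  0.        ] [ 4.98829335e-01 -3.22517738e-01  1.11022302e-16] [ 0.51365816 -0.46618286  0.        ] [ 0.45987898 -0.46857954  0.        ] [ 0.37010103 -0.50503589  0.        ]
0.03 [ 0.44180992 -0.35162818  0.03      ] [ 0.50075622 -0.35158977  0.03      ] [ 0.51151357 -0.45736714  0.03      ] [ 0.45896673 -0.45970891  0.03      ] [ 0.37124602 -0.49532987  0.03      ]
0.06 [ 0.44568403 -0.38069894  0.06      ] [ 0.50268312 -0.3806618   0.06      ] [ 0.50936899 -0.44855142  0.06      ] [ 0.45805448 -0.45083827  0.06      ] [ 0.37239101 -0.48562384  0.06      ]
0.09 [ 0.44955814 -0.40976971  0.09      ] [ 0.50461001 -0.40973383  0.09      ] [ 0.5072244  -0.43973571  0.09      ] [ 0.45714224 -0.44196763  0.09      ] [ 0.373536   -0.47591782  0.09      ]
```

Call:
step_arm:
  moves:
    - [[0.02,0.085,0,0,0,0],[0.02,0.085,0,0,0,0],[0.02,0.085,-0.06,0,0,0],[0.02,0.085,-0.12,0,0,0],[0.02,0.085,-0.15,0,0,0],[0.02,0.085,-0.15,0,0,0],[0.02,0.085,-0.15,0,0,0]]

```text
t: 2.22
tcp_pos: [0.4381, 0.1213, 0.0646]
ee_rot: [-0.0, 0.998, 0.061, 0.001]
force: [-0.0, 0.0, -0.4]
opening: 0.0005
```

```bash
python3 - <<'E'
from station import bot
import cv2
s=bot.read_state(); print(s['tcp_pos'],s['ee_rot'],s['force'])
im=bot.get_image('top'); cv2.imwrite('pics/t1.png',cv2.resize(im['frame'][100:270,170:370],None,fx=4,fy=3.5,interpolation=cv2.INTER_CUBIC))
im=bot.get_image('side'); cv2.imwrite('pics/s1.png',cv2.resize(im['frame'][100:250,200:400],None,fx=4,fy=4,interpolation=cv2.INTER_CUBIC))
E
```

```text
[0.4380709  0.12126666 0.06459488] [-1.23350265e-04  9.98113630e-01  6.13908180e-02  5.77853534e-04] [-0.04910678  0.03971518 -0.37227262]
```

View pics/s1.png

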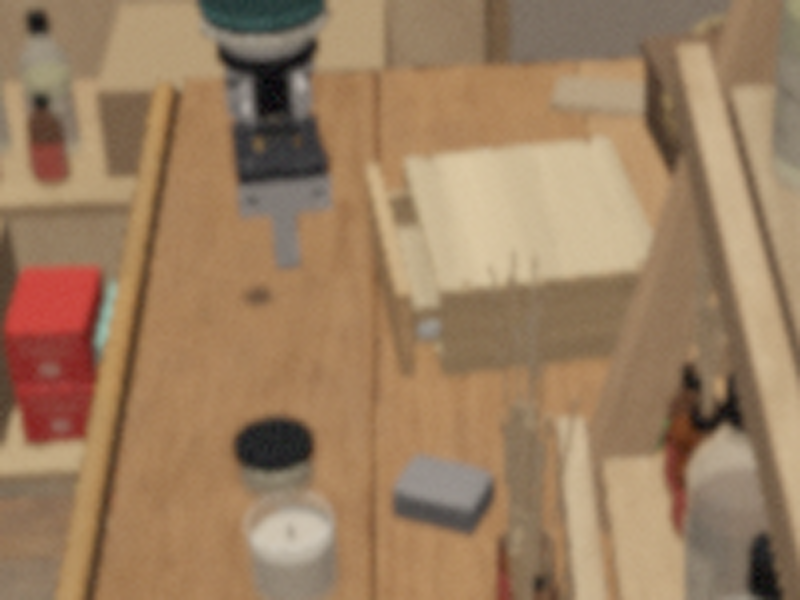

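Call:
step_arm:
  moves:
    - [[0.03,0.004,0,0,0,0],[0.05,0.006,0,0,0,0],[0.056,0.007,0,0,0,0],[0.058,0.007,0,0,0,0],[0.058,0.007,0,0,0,0]]

```text
t: 2.95
tcp_pos: [0.495, 0.1279, 0.0637]
ee_rot: [0.0, 0.998, 0.061, 0.0]
force: [0.0, -0.1, -1.1]
opening: 0.0001
```

Call:
step_arm:
  moves:
    - [[0.003,0,0,0,0,0],[0.006,0.001,0,0,0,0],[0.008,0.001,0,0,0,0],[0.01,0.001,0,0,0,0]]

```text
t: 3.45
tcp_pos: [0.5048, 0.1292, 0.0633]
ee_rot: [0.0, 0.998, 0.062, -0.001]
force: [-7.0, -0.2, 3.9]
opening: 0.0004
```

Contact, at 7 N. Now single small steps.

Call:
step_arm:
  moves:
    - [[0.002,0,0,0,0,0],[0.003,0,0,0,0,0]]

```text
t: 3.7
tcp_pos: [0.5076, 0.1295, 0.0632]
ee_rot: [-0.0, 0.998, 0.062, -0.001]
force: [-6.9, 2.2, 3.6]
opening: 0.0008
```

Call:
step_arm:
  moves:
    - [[0.002,0,0,0,0,0],[0.003,0,0,0,0,0]]

```text
t: 3.95
tcp_pos: [0.5105, 0.1296, 0.0631]
ee_rot: [-0.0, 0.998, 0.062, -0.001]
force: [-6.4, 3.6, 2.8]
opening: 0.0005
```

Call:
step_arm:
  moves:
    - [[0.001,0.0005,0,0,0,0],[0.002,0.001,0,0,0,0]]

```text
t: 4.2
tcp_pos: [0.5126, 0.1299, 0.0632]
ee_rot: [0.0, 0.998, 0.062, -0.001]
force: [-6.1, -1.7, 4.7]
opening: 0.0009
```

Call:
step_arm:
  moves:
    - [[0.001,0,0,0,0,0],[0.002,0,0,0,0,0]]

```text
t: 4.45
tcp_pos: [0.5145, 0.1302, 0.0632]
ee_rot: [0.0, 0.998, 0.062, -0.001]
force: [-6.6, 0.5, 4.5]
opening: 0.0003
```

Call:
step_arm:
  moves:
    - [[0.001,0,0,0,0,0],[0.002,0,0,0,0,0]]

```text
t: 4.7
tcp_pos: [0.5164, 0.1304, 0.0632]
ee_rot: [-0.0, 0.998, 0.062, -0.001]
force: [-7.7, 2.1, 4.4]
opening: 0.0008
```

Call:
step_arm:
  moves:
    - [[0.001,0.0005,0,0,0,0],[0.0015,0.0005,0,0,0,0]]

```text
t: 4.95
tcp_pos: [0.518, 0.1307, 0.0632]
ee_rot: [0.0, 0.998, 0.062, -0.001]
force: [-7.6, 0.9, 5.5]
opening: 0.0002
```

Call:
step_arm:
  moves:
    - [[0.001,0,0,0,0,0],[0.0015,0,0,0,0,0]]

```text
t: 5.2
tcp_pos: [0.5186, 0.1307, 0.0632]
ee_rot: [0.0, 0.998, 0.062, -0.002]
force: [-15.6, 0.6, 13.0]
opening: 0.0007
```

Call:
step_arm:
  moves:
    - [[-0.03,-0.004,0,0,0,0],[-0.09,-0.011,0,0,0,0],[-0.14,-0.017,0,0,0,0],[-0.14,-0.017,0.05,0,0,0],[-0.14,-0.017,0.11,0,0,0],[-0.14,-0.017,0.15,0,0,0]]
  claw: 0

```text
t: 5.95
tcp_pos: [0.3807, 0.1137, 0.216]
ee_rot: [-0.0, 0.998, 0.061, 0.001]
force: [0.5, -0.3, -0.5]
opening: 0.0564
```

```bash
python3 - <<'E'
from station import bot
import cv2
s=bot.read_state(); print(s['tcp_pos'],s['ee_rot'],s['force'])
im=bot.get_image('side'); cv2.imwrite('pics/s2.png',cv2.resize(im['frame'][100:250,200:400],None,fx=4,fy=4,interpolation=cv2.INTER_CUBIC))
E
```

```text
[0.38074917 0.11372026 0.21597215] [-5.00797262e-05  9.98106548e-01  6.14979388e-02  1.14865807e-03] [ 0.46903743 -0.26866245 -0.54292933]
```

View pics/s2.png

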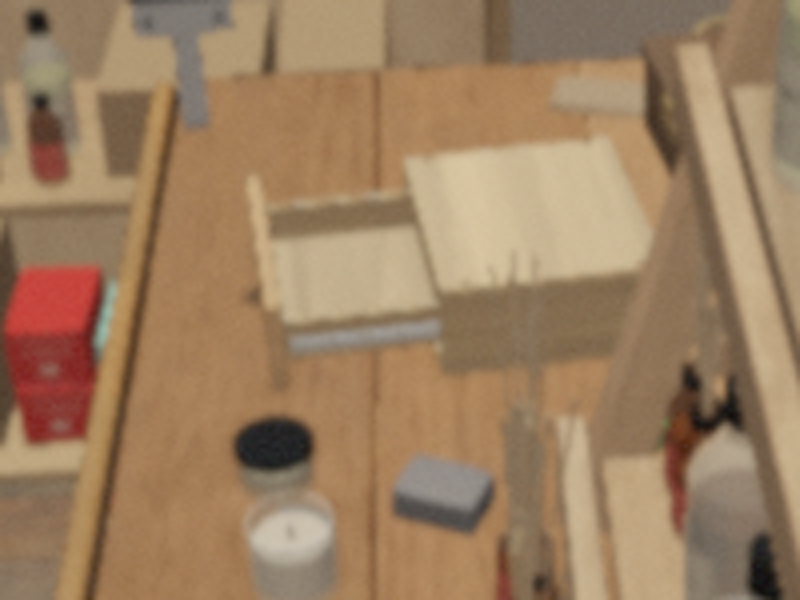

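```bash
python3 - <<'E'
import cv2,pickle,numpy as np
from h import *
d=pickle.load(open('i0.pkl','rb'))
for n,(x0,y0,x1,y1) in(('top',(370,222,406,256)),('side',(248,255,288,290))):
    T=d[n];f=T['frame'].astype(int); S=8
    c=cv2.resize(T['frame'][y0:y1,x0:x1],None,fx=S,fy=S,interpolation=cv2.INTER_CUBIC)
    cv2.imwrite(f'pics/soap_{n}.png',c)
    if n=='top':
        g=cv2.GaussianBlur(c[:,:,1],(9,9),0); _,m=cv2.threshold(g,0,255,cv2.THRESH_OTSU)
        cs,_=cv2.findContours(m,cv2.RETR_EXTERNAL,cv2.CHAIN_APPROX_NONE); k=max(cs,key=cv2.contourArea)
        w=np.array([ray(T,((p[0]+.5)/S-.5+np.array([x0,y0])),.026)[:2] for p in k],np.float32)
        print(cv2.minAreaRect(w*1000))
E
```

```text
((440.1915283203125, -311.40447998046875), (44.295509338378906, 62.6834602355957), 45.478515625)
```

View pics/soap_top.png

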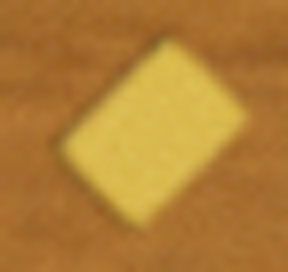

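View pics/soap_side.png

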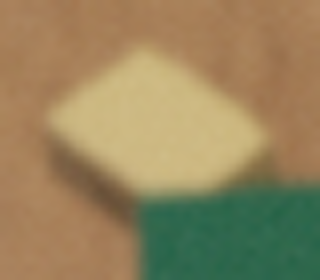

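Call:
step_arm:
  moves:
    - [[0.059,-0.425,0,0,0,0.672],[0.059,-0.425,0,0,0,0.672],[0.059,-0.425,0,0,0,0.672],[0.059,-0.425,0,0,0,0.672],[0.059,-0.425,0,0,0,0.672],[0.059,-0.425,0,0,0,0.672],[0.059,-0.425,0,0,0,0.672],[0.059,-0.425,0,0,0,0.672],[0.059,-0.425,-0.06,0,0,0.672],[0.059,-0.425,-0.1,0,0,0.672]]
  claw: 0

```text
t: 7.25
tcp_pos: [0.4388, -0.3116, 0.1111]
ee_rot: [-0.001, 0.922, 0.387, -0.0]
force: [0.5, -0.2, 0.4]
opening: 0.0939
```

```bash
python3 - <<'E'
from station import bot
import cv2
s=bot.read_state(); print(s['tcp_pos'],s['ee_rot'],s['opening'])
for n in('side','top'):
    im=bot.get_image(n); x,y=(180,150) if n=='side' else(310,170)
    cv2.imwrite(f'pics/{n}3.png',cv2.resize(im['frame'][y:y+150,x:x+200],None,fx=4,fy=4,interpolation=cv2.INTER_CUBIC))
E
```

```text
[ 0.43875373 -0.31161919  0.11112726] [-5.83742381e-04  9.22224791e-01  3.86653536e-01 -3.70999944e-04] 0.0939091526378194
```

View pics/side3.png

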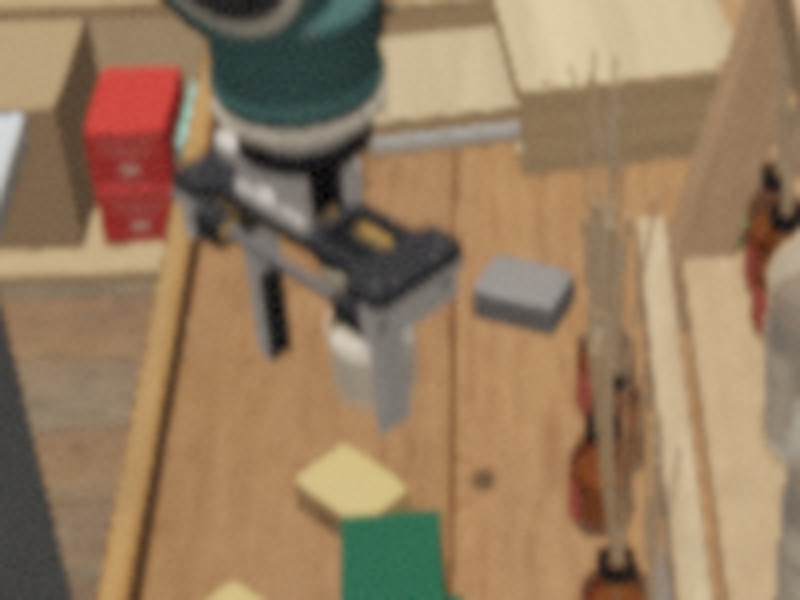

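Call:
step_arm:
  moves:
    - [[0.001,0.0005,-0.05,0,0,0],[0.001,0.0005,-0.08,0,0,0],[0.001,0.0005,-0.097,0,0,0],[0.001,0.0005,-0.097,0,0,0],[0.001,0.0005,-0.097,0,0,0]]

```text
t: 7.98
tcp_pos: [0.4412, -0.3115, 0.0179]
ee_rot: [0.001, 0.922, 0.387, 0.0]
force: [-0.3, -0.8, -0.3]
opening: 0.0944
```

Call:
step_arm:
  moves:
    - [[0,0,-0.006,0,0,0],[0,0,-0.006,0,0,0]]

```text
t: 8.22
tcp_pos: [0.4404, -0.311, 0.0105]
ee_rot: [0.0, 0.922, 0.387, -0.0]
force: [-0.3, 0.2, -0.3]
opening: 0.0939
```

Call:
step_arm:
  moves:
    - [[0,0,0,0,0,0],[0,0,0,0,0,0],[0,0,0,0,0,0],[0,0,0,0,0,0],[0,0,0,0,0,0]]
  claw: 1
  force: 15

```text
t: 8.85
tcp_pos: [0.4405, -0.311, 0.0105]
ee_rot: [0.0, 0.922, 0.387, -0.0]
force: [0.3, 0.8, 1.2]
opening: 0.0629
```

Call:
step_arm:
  moves:
    - [[0,0,0.04,0,0,0],[0,0,0.1,0,0,0],[0,0,0.16,0,0,0],[0,0,0.19,0,0,0]]

```text
t: 9.35
tcp_pos: [0.441, -0.3114, 0.2036]
ee_rot: [0.001, 0.922, 0.387, 0.001]
force: [0.4, -0.6, -1.6]
opening: 0.0629
```

```bash
python3 - <<'E'
from station import bot
from h import *
s=bot.read_state(); print(s['tcp_pos'],s['ee_rot'],s['opening'],s['force'])
im=bot.get_image('top'); x,y=190,120
p=proj(im,[.485,.130,.030]); print(p)
f=im['frame'].copy(); c=cv2.resize(f[y:y+150,x:x+200],None,fx=4,fy=4,interpolation=cv2.INTER_CUBIC)
cv2.circle(c,(int((p[0]-x+.5)*4),int((p[1]-y+.5)*4)),4,(0,0,255),-1)
cv2.imwrite('pics/top4.png',c)
im=bot.get_image('side');cv2.imwrite('pics/side4.png',cv2.resize(im['frame'][100:300,150:350],None,fx=3,fy=3))
E
```

```text
[ 0.44099175 -0.31136282  0.20359121] [1.37956713e-03 9.22084161e-01 3.86986100e-01 8.09631710e-04] 0.06294012477018114 [ 0.38552685 -0.63493006 -1.61782927]
[246.42755175 220.32812556]
```

View pics/top4.png

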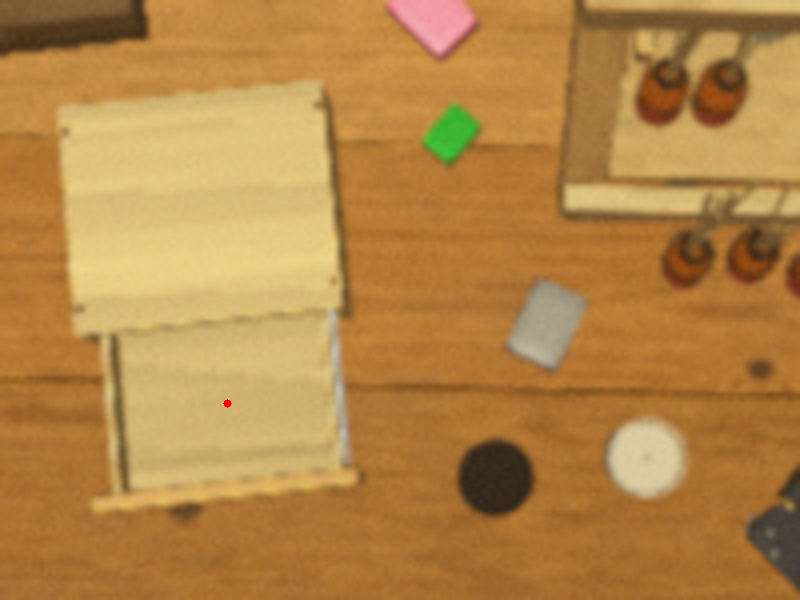

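View pics/side4.png

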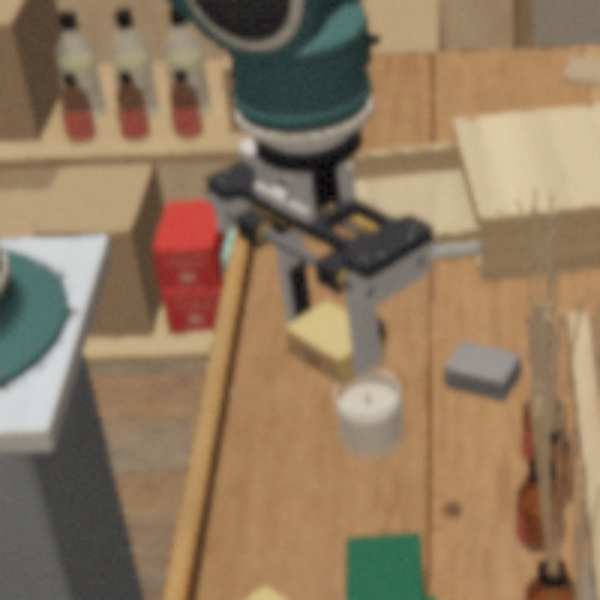

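Call:
step_arm:
  moves:
    - [[0.044,0.441,0,0,0,-0.672],[0.044,0.441,0,0,0,-0.672],[0.044,0.441,0,0,0,-0.672],[0.044,0.441,0,0,0,-0.672],[0.044,0.441,0,0,0,-0.672],[0.044,0.441,0,0,0,-0.672],[0.044,0.441,0,0,0,-0.672],[0.044,0.441,0,0,0,-0.672],[0.044,0.441,-0.03,0,0,-0.672],[0.044,0.441,-0.06,0,0,-0.672]]

```text
t: 10.7
tcp_pos: [0.4839, 0.1304, 0.1387]
ee_rot: [-0.0, 0.998, 0.062, -0.0]
force: [0.7, -0.3, -0.8]
opening: 0.0631
```

Call:
step_arm:
  moves:
    - [[0.001,0,-0.04,0,0,0],[0.001,0,-0.07,0,0,0],[0.001,0,-0.09,0,0,0],[0.001,0,-0.09,0,0,0]]

```text
t: 11.2
tcp_pos: [0.484, 0.1297, 0.0487]
ee_rot: [0.0, 0.998, 0.061, -0.002]
force: [-0.4, -0.1, -1.1]
opening: 0.0627
```

Call:
step_arm:
  moves:
    - [[0,0,-0.004,0,0,0],[0,0,-0.006,0,0,0],[0,0,-0.006,0,0,0]]

```text
t: 11.58
tcp_pos: [0.4856, 0.13, 0.0448]
ee_rot: [-0.0, 0.998, 0.061, 0.0]
force: [0.2, -0.3, -0.4]
opening: 0.0627
```

Call:
step_arm:
  moves:
    - [[0,0,-0.002,0,0,0],[0,0,-0.003,0,0,0],[0,0,-0.003,0,0,0]]

```text
t: 11.95
tcp_pos: [0.4854, 0.13, 0.0414]
ee_rot: [-0.0, 0.998, 0.061, -0.0]
force: [0.3, -0.1, -0.7]
opening: 0.063
```

Call:
step_arm:
  moves:
    - [[0,0,0,0,0,0],[0,0,0,0,0,0],[0,0,0,0,0,0],[0,0,0.02,0,0,0],[0,0,0.06,0,0,0],[0,0,0.11,0,0,0],[0,0,0.14,0,0,0],[0,0,0.15,0,0,0]]
  claw: 0.1

```text
t: 12.95
tcp_pos: [0.4861, 0.1301, 0.193]
ee_rot: [-0.0, 0.998, 0.061, 0.001]
force: [-0.3, 0.1, -0.8]
opening: 0.0849
```

Call:
step_arm:
  moves:
    - [[-0.06,-0.007,0,0,0,0],[-0.115,-0.014,0,0,0,0],[-0.115,-0.014,0,0,0,0],[-0.115,-0.014,0,0,0,0]]
  claw: 1

```text
t: 13.45
tcp_pos: [0.3709, 0.116, 0.1913]
ee_rot: [-0.0, 0.998, 0.061, 0.0]
force: [1.0, -0.0, 0.9]
opening: 0.0479
```

```bash
python3 - <<'E'
from station import bot
from h import *
s=bot.read_state(); print(s['tcp_pos'],s['ee_rot'],s['opening'],s['force'])
im=bot.get_image('side');cv2.imwrite('pics/side5.png',cv2.resize(im['frame'][100:250,200:400],None,fx=4,fy=4))
E
```

```text
[0.37088832 0.11596183 0.19128649] [-3.37987691e-05  9.98121240e-01  6.12697015e-02  1.14054259e-04] 0.047913182318741566 [ 1.04724219 -0.01838461  0.90779767]
```

View pics/side5.png

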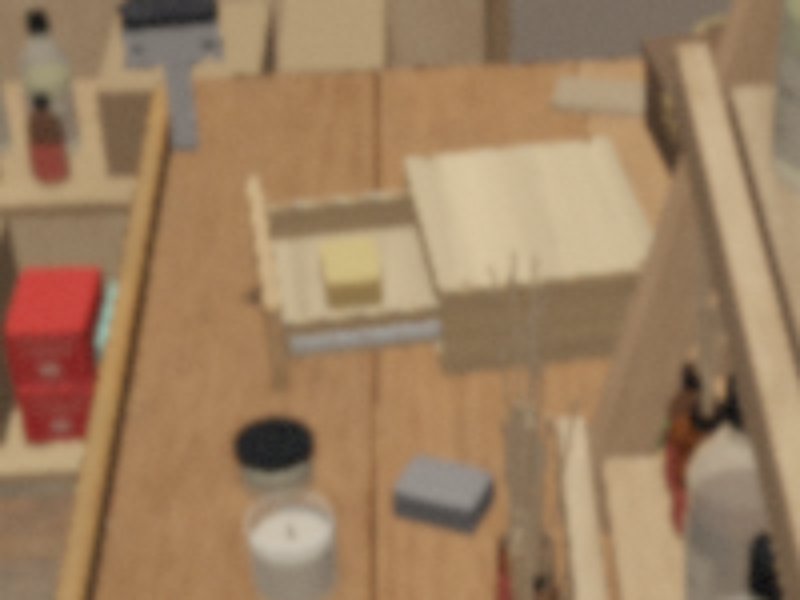

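Call:
step_arm:
  moves:
    - [[0,0.001,-0.06,0,0,0],[0,0.001,-0.11,0,0,0],[0,0.001,-0.127,0,0,0],[0,0.001,-0.127,0,0,0],[0.015,0.003,-0.127,0,0,0],[0.022,0.004,-0.127,0,0,0]]

```text
t: 14.25
tcp_pos: [0.3946, 0.1204, 0.0653]
ee_rot: [-0.0, 0.998, 0.061, 0.001]
force: [-0.3, 0.1, 0.4]
opening: 0.0003
```

Call:
step_arm:
  moves:
    - [[0.003,0,0,0,0,0],[0.006,0.001,0,0,0,0],[0.009,0.001,0,0,0,0],[0.012,0.0015,0,0,0,0],[0.015,0.002,0,0,0,0],[0.02,0.0025,0,0,0,0]]

```text
t: 15.0
tcp_pos: [0.4123, 0.1225, 0.0643]
ee_rot: [0.0, 0.998, 0.061, -0.0]
force: [-4.1, 0.3, 0.9]
opening: 0.0005
```

Call:
step_arm:
  moves:
    - [[0.006,0.001,0,0,0,0],[0.012,0.0015,0,0,0,0],[0.018,0.002,0,0,0,0],[0.024,0.003,0,0,0,0],[0.03,0.0035,0,0,0,0],[0.036,0.0045,0,0,0,0],[0.042,0.005,0,0,0,0]]

```text
t: 15.88
tcp_pos: [0.4546, 0.1278, 0.0643]
ee_rot: [-0.0, 0.998, 0.062, -0.0]
force: [-5.2, 3.3, 0.1]
opening: 0.0004
```

Call:
step_arm:
  moves:
    - [[0.006,0.0015,0,0,0,0],[0.012,0.002,0,0,0,0],[0.018,0.003,0,0,0,0],[0.024,0.0035,0,0,0,0],[0.03,0.004,0,0,0,0],[0.036,0.005,0,0,0,0],[0.04,0.0055,0,0,0,0],[0.043,0.006,0,0,0,0]]

```text
t: 16.88
tcp_pos: [0.4975, 0.1336, 0.0643]
ee_rot: [-0.0, 0.998, 0.061, -0.0]
force: [-7.0, 0.2, 3.8]
opening: 0.0003
```

Call:
step_arm:
  moves:
    - [[0.0025,0.0005,0,0,0,0],[0.005,0.0005,0,0,0,0],[0.007,0.001,0,0,0,0]]

```text
t: 17.25
tcp_pos: [0.5044, 0.1345, 0.0643]
ee_rot: [0.0, 0.998, 0.061, -0.0]
force: [-5.7, -0.6, 4.6]
opening: 0.0006
```

Call:
step_arm:
  moves:
    - [[0.001,0,0,0,0,0],[0.002,0,0,0,0,0]]

```text
t: 17.5
tcp_pos: [0.5063, 0.1347, 0.0643]
ee_rot: [-0.0, 0.998, 0.061, -0.0]
force: [-7.3, 1.9, 3.3]
opening: 0.0005
```

Call:
step_arm:
  moves:
    - [[0.001,0.0005,0,0,0,0],[0.002,0.0005,0,0,0,0]]

```text
t: 17.75
tcp_pos: [0.5083, 0.135, 0.0643]
ee_rot: [0.0, 0.998, 0.061, -0.0]
force: [-6.9, 0.6, 3.2]
opening: 0.0004
```

Call:
step_arm:
  moves:
    - [[0.001,0,0,0,0,0],[0.0015,0,0,0,0,0]]

```text
t: 18.0
tcp_pos: [0.5098, 0.1352, 0.0643]
ee_rot: [-0.0, 0.998, 0.061, -0.0]
force: [-7.0, 0.2, 3.2]
opening: 0.0004
```

Call:
step_arm:
  moves:
    - [[0.001,0,0,0,0,0],[0.0015,0,0,0,0,0]]

```text
t: 18.25
tcp_pos: [0.5113, 0.1354, 0.0643]
ee_rot: [-0.0, 0.998, 0.062, -0.0]
force: [-6.2, 2.3, 2.5]
opening: 0.0003
```

Call:
step_arm:
  moves:
    - [[0.001,0.0005,0,0,0,0],[0.0015,0.0005,0,0,0,0]]

```text
t: 18.5
tcp_pos: [0.5128, 0.1356, 0.0644]
ee_rot: [0.0, 0.998, 0.061, -0.0]
force: [-5.9, 1.1, 3.3]
opening: 0.0006
```

Call:
step_arm:
  moves:
    - [[0.001,0,0,0,0,0],[0.0015,0,0,0,0,0]]

```text
t: 18.75
tcp_pos: [0.5143, 0.1358, 0.0643]
ee_rot: [-0.0, 0.998, 0.062, -0.0]
force: [-7.5, 2.6, 3.2]
opening: 0.0006
```

Call:
step_arm:
  moves:
    - [[0.001,0.0005,0,0,0,0],[0.0015,0.0005,0,0,0,0]]

```text
t: 19.0
tcp_pos: [0.5158, 0.136, 0.0643]
ee_rot: [0.0, 0.998, 0.061, -0.0]
force: [-6.7, 0.9, 4.1]
opening: 0.0008
```

Call:
step_arm:
  moves:
    - [[0.001,0,0,0,0,0],[0.0015,0,0,0,0,0]]

```text
t: 19.25
tcp_pos: [0.5169, 0.1361, 0.0643]
ee_rot: [0.0, 0.998, 0.062, -0.001]
force: [-11.4, 0.1, 7.5]
opening: 0.0002
```

Call:
step_arm:
  moves:
    - [[0.0005,0,0,0,0,0]]

```text
t: 19.38
tcp_pos: [0.5172, 0.1361, 0.0643]
ee_rot: [0.0, 0.998, 0.062, -0.001]
force: [-12.4, 0.7, 9.6]
opening: 0.0003
```

Call:
step_arm:
  moves:
    - [[-0.005,-0.0005,0,0,0,0],[-0.015,-0.002,0,0,0,0],[-0.03,-0.004,0,0,0,0],[-0.08,-0.01,0,0,0,0],[-0.13,-0.016,0,0,0,0],[-0.13,-0.016,0.06,0,0,0],[-0.13,-0.016,0.12,0,0,0],[-0.13,-0.016,0.12,0,0,0]]

```text
t: 20.38
tcp_pos: [0.3896, 0.1202, 0.1881]
ee_rot: [0.0, 0.998, 0.061, 0.004]
force: [-0.1, 0.1, -1.1]
opening: 0.0006
```

```bash
python3 - <<'E'
from station import bot
from h import *
s=bot.read_state(); print(s['tcp_pos'],s['force'])
im=bot.get_image('side');cv2.imwrite('pics/side6.png',cv2.resize(im['frame'][100:250,200:400],None,fx=4,fy=4))
im=bot.get_image('top');cv2.imwrite('pics/top6.png',cv2.resize(im['frame'][120:270,190:390],None,fx=4,fy=4))
E
```

```text
[0.38959074 0.12023639 0.18812837] [-0.07054163  0.13621406 -1.11522345]
```

View pics/side6.png

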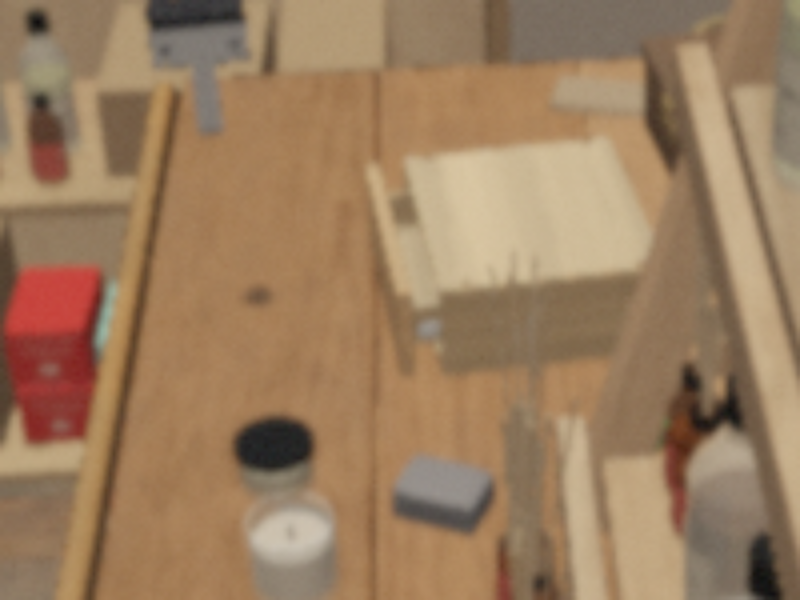

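View pics/top6.png

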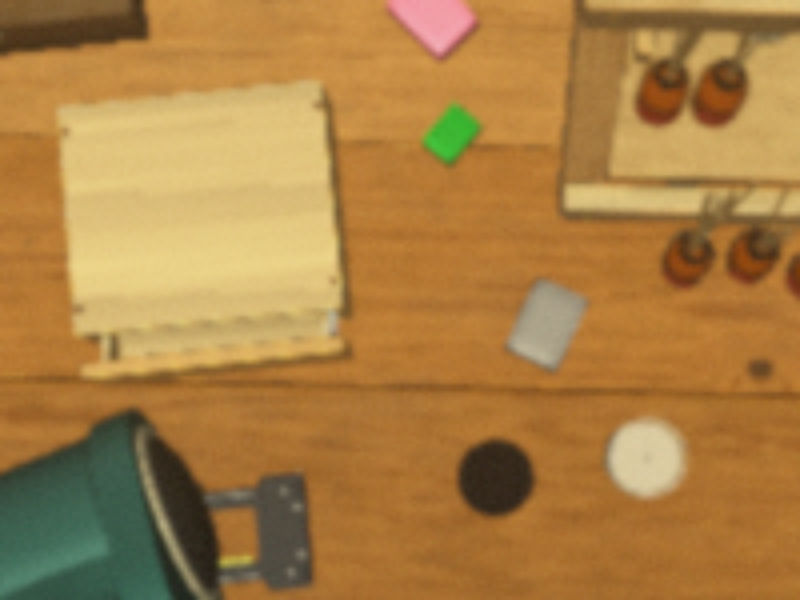

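The drawer is back at its latched place (panel at side crop (390,265), the same as at the start). The pot and candle have not moved.

```bash
python3 - <<'E'
from station import bot
print(bot.finish_job())
E
```

```text
the job is handed in; nothing more can be done
None
```

The job is done and handed in at about 20.5 s of the 72 s allowed; the hand-in call gives no verdict.

- **Opening:** I pressed the panel in until the force rose sharply, to 15.6 N along the press and about 20 N in total with the vertical part. That is close to the 22 N limit. The drawer sprang fully out when I let go.
- **Carton:** I picked the larger yellow-brown box at top-view pixel (388,239), measured at 44 x 63 mm. The smaller one of the same colour is at (420,260). The gripper closed on it at 63 mm. I set it in the middle of the tray, and the side view showed it lying flat and released.
- **Closing:** I pushed the drawer in until it reached its stop at about 12 N (about 16 N in total), then let go. It came back to its latched place and stayed there.

The last pictures show the panel where it was at the start, the pot and candle unmoved, and the arm clear of everything. I could not see the carton inside the shut drawer. None of my checks failed or disagreed.

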